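# Clamp the strip with the guarded knob

### The arm

A 6-joint arm with a two-finger parallel gripper is mounted at the origin on a cart in front of the work surface, level with it; the furniture and walls round the work are solid. World frame = base frame: x ahead of the robot, y to its left, z up, the work surface at z = 0. Lengths are in m, angles in rad, forces in N, time in s.
With the tool pointing down it reaches from about 0.35 to 0.975 m from the base axis. Payload 4.9 kg.
Tool frame: the origin (TCP) lies on the centre line of the jaws, within the pads' length; the fingertips stand ctrl.nose_length ahead of it and the grasp point (between the pads) lies 2 mm behind it (ctrl.nose_length is the distance from the TCP to the fingertips, in m); z points along the fingers, y is the direction in which the jaws open and shut (so a half turn about z gives the same grasp; the last joint's range is limited). The gripper opens to 85 mm and grips with 20 to 120 N. Pads are 22 mm wide; open, the fingers measure 114 mm over their backs; the gripper's body (76 mm by 85 mm) begins 54 mm behind the grasp point. The pads swing forward as they close: fully open they stand 13 mm farther back than shut.
Start: joints at [-1.289, 0.053, 1.613, -0, 1.476, -0.119], TCP at [0.244, -0.575, 0.248] pointing down, gripper open.
Joint ranges: [-3.01, 3.01], [-1.01, 2.22], [0.06, 2.58], [-1.02, 4.17], [0.09, 2.62], [-3.14, 3.14]. Speed limits (rad/s): [2.57, 2.57, 3.14, 3.14, 3.14, 3.14].

### API

Orientations are given as a rotation vector (axis times angle).
In Python, from station import sensors, get_image, order, ctrl gives the robot as it stands.
- The arm moves only by the tool move_arm, never from a script. Its argument "increments" is a list of rows, each a list of 5 numbers: the shift along the tool's x, y, z in cm, then the turn about the tool's z in degrees, then the finger opening in cm, from 0 to 8.54. In form: [[dx, dy, dz, twist, gripper], ...]. A call has 1 to 5 rows; each row is the pose to reach, as a shift and turn from the pose commanded when the call began, along the tool's axes at that moment; what a row does not reach only later rows make up. A row lasts 1/8 s, in which the tool goes at most 62.5 mm and 10.7 degrees, less where a joint would pass 70% of its speed; a pose out of reach is approached as far as the arm can. A call with a gripper value outside its range is refused whole. The fingers move at their own pace and stop on an object; "newtons" is the grip in N (left out, the last holds). Time passes only in rows, so rows that repeat a pose let the fingers close. It gives the time, the measured TCP pose, the force and the opening at its end, in the units of the state.
- sensors.get_obs(): the state, without advancing time (a new reading comes with each control period).
- get_image(name): name is "side" or "top"; returns a dict with "image" (480x640x3 uint8, red, green, blue), "K" (3x3 intrinsics, pixels), "D" ([k1, k2, p1, p2, k3] as OpenCV has them; the pictures are not rectified), "R" (3x3) and "t" (3): a world point X has camera coordinates R X + t. Camera axes: x right, y down, z forward; pixel columns grow to the right and rows downward; lengths in m; the calibration is good to about 2 mm. A picture is of the moment at which its call begins. There is no depth.
- order.finish_job(): hands the job in, once; it reports no verdict.
The state is a dict: "t": time; "q": joint angles; "dq": joint speeds; "effort": joint torques, N m; "tool_pos": TCP position; "tool_rot": TCP orientation; "contact_force": force on the tool from outside, world axes, zero at the start; "wrist_torque": the same for the moment, N m; "opening": finger opening in m.
Only numpy, scipy, OpenCV 4.12 (cv2) and the standard library are available. Lean on these libraries where they do the work, as an engineer would, in place of code of your own. Each camera call takes 0.05 s, during which the arm holds its last target.

### The job

Lay the light wooden strip flat on the table between the clamp's jaw pad and the stop block, along the block's face, with its right-hand end between pad and block, about level with the right side of the block, and the rest sticking out to the left, and let go. Then reach down into the blue guard collar and turn the sunken knob clockwise until the sprung pad holds the strip firmly against the block, with about 14 N: less than 8 N is loose, more than 20 N is too tight, and 30 N would bruise the wood. Do not lean on the guard, and leave the glue bottle standing.

Things in the scene. Friction and masses are not known exactly. Their poses are not given: they have to be found in the camera images.
- guard: Fixed blue clamp housing: base 108 x 108 mm, 20 mm high, two screw ears; on it an upright round guard collar. Origin: on the knob's axis at table height. z up; x points from the housing to the stop block, the way the jaw pushes; y is to the left seen along x. Must not be pushed with more than 20 N.
- collar_rim (a point): Centre of the guard collar's open rim, on the knob's axis, 68 mm above the table; axes as the guard's. Collar: 106 mm outer, 94 mm inner diameter; inner floor 22 mm above the table. The knob's top lies 12 mm below the rim.
- knob_center (a point): On the axis of the black round knob in the collar, 44 mm above the table: the height to grip. Knob: 38 mm diameter, from 24 to 56 mm above the table; 28 mm all round between knob and collar, so enter with the fingers only part open. Round: any yaw will do. Turning clockwise (seen from above) closes the jaw, 10 mm per rad; it stays where it is left, so let go and grip anew.
- screw_unit: Screw of the clamp, in the housing; origin and axes as the guard's. Its drag, 0.25 N m, opposes the last motion (also a small spring-back) and holds the clamping when let go. The first 0.9 rad always run free. Once the strip meets the block, the pad's spring (3 N per mm, 30 N per rad, fully in at 30 N) turns against you with 0.01 N m per N on top. Firm comes 1.3 to 3.0 rad from the start.
- jaw_side (a point): Point on the +x side of the housing's base, 54 mm from the knob's axis, 10 mm above the table; axes as the guard's. From here the jaw's rubber-faced pad stands out: 36 mm wide, 3 to 18 mm above the table. Its front face starts 24 to 34 mm beyond this point (not measured, differs from start to start).
- strip_center (a point): Centre of the loose light-coloured wooden strip: 44 mm wide (x), 160 mm long (y), 19 mm high, about 85 g, flat on the table. In the clamp its centre should be about 57 mm to the left (guard +y) of the line from knob to block, its long axis along guard y, either way round; fingers across its middle then clear pad and block.
- strip: The same strip; origin at the centre of its underside, axes as the point's.
- stop_block: Fixed brown hardwood stop block, 45 mm wide, 70 mm deep, 38 mm high, with a black knob on top to 60 mm. Origin: centre of its underside. Its own y axis lies along the line from knob to block; the face that meets the strip is 35 mm from its origin, towards the housing. Its distance from the guard differs by a few mm from start to start.
- glue_bottle: White glue bottle, 62 mm in diameter and 186 mm high, standing to the right of the clamp; leave it standing. Origin: centre of its underside.
Things that resemble listed ones, but are neither listed nor needed, are in the scene too. Leave any yellow look-alike of the strip alone.

How it is judged:
On the way, in this order (a step that is already met when the one before it is completed fails the run):
1. the strip lies flat between pad and stop block, let go and not yet clamped (x of strip_center in the frame of guard between 0.088 and 0.132 m and y of strip_center in the frame of guard between 0.037 and 0.077 m and height (world z) of strip_center between 0.004 and 0.014 m and angle between the y axis of strip and the y axis of guard, either way round below 0.2 rad and angle between strip's own x axis and vertical above 1.45 rad and contact force between the fingers and strip below 0.3 N and contact force between strip and stop_block below 5 N), for 0.2 s.
2. the strip is clamped against the stop block with at least 8 N (x of strip_center in the frame of guard between 0.088 and 0.132 m and y of strip_center in the frame of guard between 0.037 and 0.077 m and height (world z) of strip_center between 0.004 and 0.014 m and angle between the y axis of strip and the y axis of guard, either way round below 0.2 rad and angle between strip's own x axis and vertical above 1.45 rad and contact force between strip and stop_block above 8 N), for 0.2 s.
At the end, for the whole second after the job is handed in: The strip lies flat and let go between pad and stop block (its centre 37 to 77 mm to the left of the line from knob to block, its length along the block's face within 0.2 rad) and presses on the stop block with 8 to 20 N; the glue bottle stands (all of step 2 and contact force between the fingers and strip below 0.3 N and contact force between strip and stop_block below 20 N and linear speed of strip below 0.01 m/s and angle between glue_bottle's own z axis and vertical below 0.3 rad); the robot touches nothing.
It fails at once if the strip is pressed against the stop block with more than 30 N (contact force between strip and stop_block above 30 N).
It fails at once if the robot pushes on the guard with more than 20 N (contact force between any of the arm, the fingers and guard above 20 N).
It fails at once if the glue bottle is knocked over (angle between glue_bottle's own z axis and vertical above 0.6 rad).
It also fails if it takes over 70 s, if anything falls off the work surface, if the arm or the gripper's body presses on something with over 40 N, if the wrist force passes 120 N, or if a joint passes its speed limit or range.

## Working session

There is one attempt and no reset: what is moved stays moved. The work goes in short steps, Python scripts to look and compute and a tool call to move; the robot and the scene stay as the last step left them, time stands still between calls to the robot, and variables do not carry over. Pictures are saved under pics/ and viewed, and the job is handed in when it is done.

Besides the shell and the picture viewer there is one more tool, called after "Emit:" as name(argument=value, ...) on one line, values as JSON. move_arm: Moves the arm, as the interface text tells. Its arguments: {"type":"object","properties":{"increments":{"type":"array"},"newtons":{"type":"number"}},"required":["increments"]}

```bash
mkdir -p pics; ls; python3 - <<'E'
from station import sensors, get_image, order, ctrl
import cv2, numpy as np
print(sensors.get_obs()); print(ctrl.nose_length, [a for a in dir(ctrl) if a[0]!='_'])
for n in("side","top"):
    d=get_image(n); cv2.imwrite(f"pics/{n}0.png",d["image"][:,:,::-1]); print(n,d["K"],d["D"],d["R"],d["t"])
    np.savez(f"{n}.npz",**{k:np.array(v) for k,v in d.items()})
E
```

```text
pics
{'t': 0.0, 'q': array([-1.28898845e+00,  5.33694472e-02,  1.61430720e+00, -1.45317041e-06,
        1.47605537e+00, -1.18996583e-01]), 'dq': array([-0.00039508,  0.00155686,  0.0012592 ,  0.00108592, -0.00085698,
        0.00132174]), 'effort': array([-8.87331789e-04, -3.93685055e+01, -3.70178425e+01, -3.33964026e-04,
        6.95966752e-03,  1.39120067e-05]), 'tool_pos': array([ 0.24368116, -0.57487799,  0.24704733]), 'tool_rot': array([-3.07662912e+00, -6.24952288e-01,  2.75339889e-04]), 'contact_force': array([-0.66473853, -0.28090011, -0.58956138]), 'wrist_torque': array([-0.00191643,  0.03280159,  0.06155172]), 'opening': 0.08522692466074797}
0.017 ['MotionError', 'nose_length']
side [[618.00977422   0.         315.49811683]
 [  0.         618.00977422 233.18950356]
 [  0.           0.           1.        ]] [-0.20154495  0.          0.          0.          0.        ] [[-0.83070627 -0.55666025 -0.00751352]
 [-0.22715779  0.35124836 -0.90830828]
 [ 0.50825823 -0.75283063 -0.41823393]] [0.40285084 0.20826934 1.23329352]
top [[470.884931     0.         320.62829336]
 [  0.         470.884931   247.70723793]
 [  0.           0.           1.        ]] [-0.05058527  0.          0.          0.          0.        ] [[-0.0108378  -0.99970368  0.02179644]
 [-0.99399841  0.00839787 -0.10907173]
 [ 0.10885637 -0.02284772 -0.99379488]] [-0.03456172  0.52685031  0.97823851]
```

View pics/side0.png

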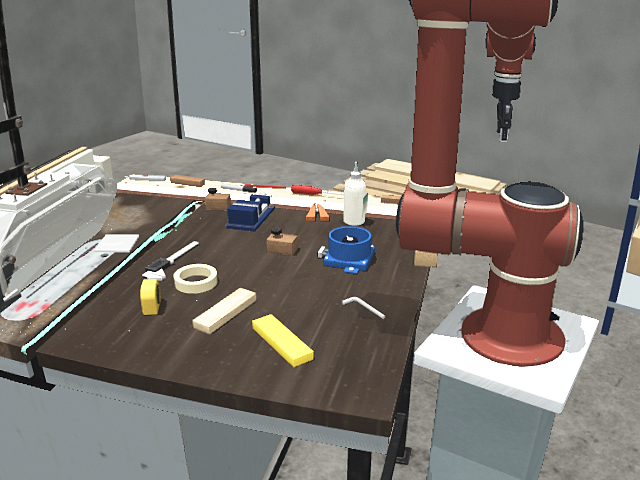

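View pics/top0.png

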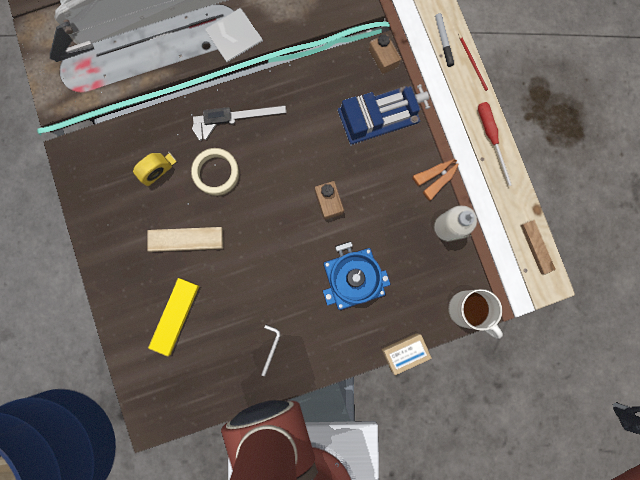

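Strip candidates: the light wooden one at top (185,239) / side (225,310), and the yellow look-alike at top (174,317), which I leave alone. Stop block candidates: the brown block with black knob at top (329,200), facing the jaw, and a similar one at (385,50), far from the clamp. The first fits. I'll confirm with enlarged crops.

```bash
cat > h.py <<'E'
import numpy as np, cv2
from scipy.spatial.transform import Rotation as Rot
def load(n): return dict(np.load(f"{n}.npz"))
def p2w(d,uv,z):
    uv=np.array(uv,float).reshape(-1,1,2)
    n=cv2.undistortPoints(uv,d["K"],d["D"]).reshape(-1,2)
    r=np.c_[n,np.ones(len(n))]@d["R"]; c=-d["R"].T@d["t"]
    z=np.broadcast_to(z,len(n)); s=(z-c[2])/r[:,2]
    return c+r*s[:,None]
def w2p(d,X):
    return cv2.projectPoints(np.array(X,float).reshape(-1,3),cv2.Rodrigues(d["R"])[0],d["t"],d["K"],d["D"])[0].reshape(-1,2)
def crop(d,u0,v0,w,h,s,name,bgr=True):
    im=d["image"][v0:v0+h,u0:u0+w][:,:,::-1]
    cv2.imwrite(name,cv2.resize(im,None,fx=s,fy=s,interpolation=cv2.INTER_CUBIC))
E
python3 - <<'E'
from h import *
t=load("top");s=load("side")
crop(t,290,165,130,160-20,4,"pics/tc.png")
crop(t,130,215,110,50,6,"pics/ts.png")
crop(s,250,215,140,70,5,"pics/sc.png")
E
```

```text
(no output)
```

View pics/tc.png

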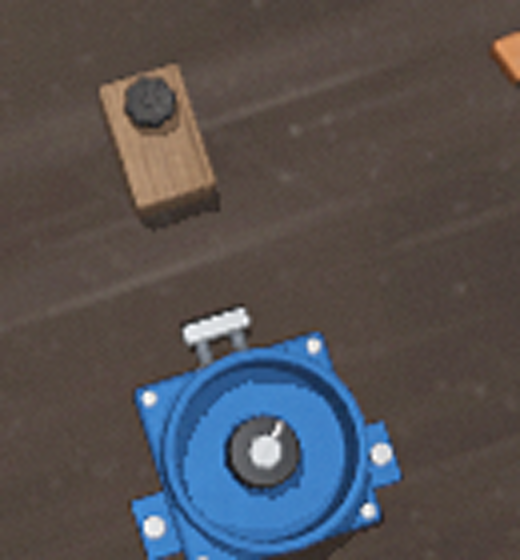

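View pics/ts.png

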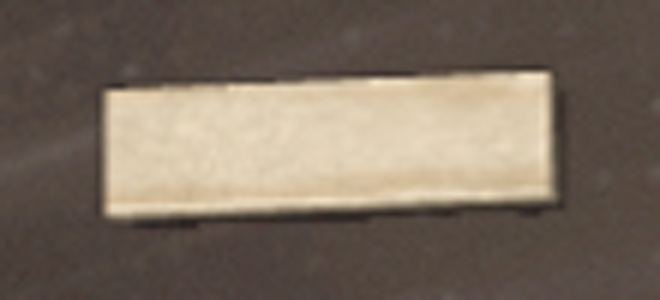

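View pics/sc.png

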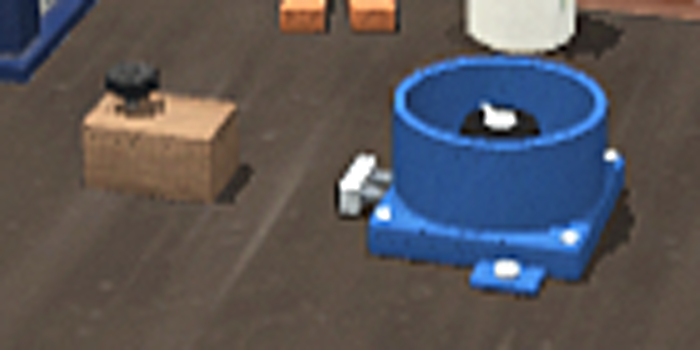

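```bash
python3 - <<'E'
from h import *
np.set_printoptions(precision=4,suppress=True)
t=load("top");s=load("side")
f=lambda P,o,k:(np.array(P,float)+.5)/k-.5+np.array(o)
print("cam",-t["R"].T@t["t"], -s["R"].T@s["t"])
B=p2w(t,f([(100,88),(178,66),(216,186),(138,210)],(290,165),4),.038);print("block",B,B.mean(0),[np.linalg.norm(B[i]-B[i-1]) for i in range(4)])
K=p2w(t,f([(263,452)],(290,165),4),.056);print("knob",K)
S=p2w(t,f([(105,90),(552,72),(554,200),(106,210)],(130,215),6),.019);print("strip",S,S.mean(0),[np.linalg.norm(S[i]-S[i-1]) for i in range(4)])
P=p2w(t,f([(183,325),(246,308),(250,325),(188,345)],(290,165),4),.018);print("pad",P)
bo=p2w(t,f([(148,398),(314,346),(369,510)],(290,165),4),.022);print("bolts",bo,np.linalg.norm(bo[0]-bo[1]))
# rim from blue mask? side view
Ks=p2w(s,f([(500,60),(500,56)],(250,215),5),.068);print(Ks)
# side rim ellipse extremes: left 393,right 607, top 57, bottom 140
print("rim side",p2w(s,f([(393,100),(607,100),(500,57),(500,147)],(250,215),5),.068))
print("knob side disc", p2w(s,f([(500,125)],(250,215),5),.056))
print("block side top corners",p2w(s,f([(84,125),(108,92),(240,100),(212,138)],(250,215),5),.038))
E
```

```text
cam [ 0.4168 -0.0166  1.0304] [-0.2449  1.0796  0.708 ]
block [[ 0.6579 -0.0279  0.038 ]
 [ 0.6698 -0.0701  0.038 ]
 [ 0.6039 -0.0896  0.038 ]
 [ 0.5912 -0.0476  0.038 ]] [ 0.6307 -0.0588  0.038 ] [np.float64(0.06954486135297773), np.float64(0.04383399104773629), np.float64(0.06867039550721171), np.float64(0.043834112746312104)]
knob [[ 0.4606 -0.1104  0.056 ]]
strip [[0.5703 0.336  0.019 ]
 [0.5755 0.1743 0.019 ]
 [0.529  0.173  0.019 ]
 [0.5267 0.3344 0.019 ]] [0.5504 0.2544 0.019 ] [np.float64(0.0436516772496713), np.float64(0.16182673180090532), np.float64(0.04653575425358567), np.float64(0.1613923975932997)]
pad [[ 0.5314 -0.0719  0.018 ]
 [ 0.5404 -0.1062  0.018 ]
 [ 0.5311 -0.1082  0.018 ]
 [ 0.5205 -0.0744  0.018 ]]
bolts [[ 0.4917 -0.0523  0.022 ]
 [ 0.519  -0.1423  0.022 ]
 [ 0.4305 -0.17    0.022 ]] 0.0940365040772653
[[ 0.4825 -0.1526  0.068 ]
 [ 0.4851 -0.1568  0.068 ]]
rim side [[ 0.502  -0.0826  0.068 ]
 [ 0.4134 -0.1398  0.068 ]
 [ 0.4845 -0.1558  0.068 ]
 [ 0.4303 -0.0654  0.068 ]]
knob side disc [[ 0.4558 -0.1083  0.056 ]]
block side top corners [[ 0.6525 -0.0263  0.038 ]
 [ 0.6667 -0.0649  0.038 ]
 [ 0.6033 -0.0941  0.038 ]
 [ 0.5888 -0.0494  0.038 ]]
```

The crops confirm it. The strip is plain light wood at top (150–222, 230–249), the stop block faces the metal jaw, and the knob's axis is at about top (355.5,277.5). Block and strip sizes come out within 2–3 mm of the given ones. The guard yaw is about 0.29 rad from all three cues.

```bash
cat >> h.py <<'E'
O=np.array([0.4588,-0.1098]); yaw=0.291
gx=np.array([np.cos(yaw),np.sin(yaw)]); gy=np.array([-np.sin(yaw),np.cos(yaw)])
def g2w(x,y): return O+x*gx+y*gy
def w2g(p): d=np.array(p)[:2]-O; return d@gx,d@gy
def rel(o,target,z,yawx=None):
    R=Rot.from_rotvec(o["tool_rot"]).as_matrix()
    d=R.T@(np.r_[target,z]-o["tool_pos"])*100
    a=np.degrees(np.arctan2(R[1,0],R[0,0]))
    tw=None
    if yawx is not None: tw=(a-yawx+90)%180-90   # tool z down: + twist lowers yaw
    return d.round(2),"toolx yaw",round(a,1),"twist",tw
E
python3 - <<'E'
from h import *
from station import sensors
o=sensors.get_obs()
# strip long axis
S=np.array([[0.5703,0.336],[0.5755,0.1743],[0.529,0.173],[0.5267,0.3344]])
v=(S[0]-S[1])+(S[3]-S[2]); ang=np.degrees(np.arctan2(v[1],v[0]));print("strip long axis",ang, S.mean(0))
print(Rot.from_rotvec(o["tool_rot"]).as_matrix())
print(rel(o,S.mean(0),0.15,ang))
print("place",g2w(.117,.057),"block",w2g((.6307,-.0588)),w2g((.628,-.0587)))
t=load("top")
for n in("top","side"):
  d=load(n); im=d["image"][:,:,::-1].copy()
  def pl(P,c):
    for a,b in zip(P,P[1:]+P[:1]): cv2.line(im,*[tuple(map(int,(p*16).round())) for p in w2p(d,[a,b])],c,1,cv2.LINE_AA,4)
  th=np.linspace(0,2*np.pi,40)[:-1]
  for r,z,c in((.053,.068,(0,0,255)),(.047,.068,(0,255,255)),(.019,.056,(0,255,0))): pl([np.r_[g2w(r*np.cos(a),r*np.sin(a)),z] for a in th],c)
  for z in(.02,): pl([np.r_[g2w(.054*a,.054*b),z] for a,b in((1,1),(1,-1),(-1,-1),(-1,1))],(0,0,255))
  pl([np.r_[g2w(x,y),.038] for x,y in((.143,.0225),(.143,-.0225),(.213,-.0225),(.213,.0225))],(0,255,0))
  pl([np.r_[g2w(.081,y),z] for y,z in((.018,.018),(-.018,.018),(-.018,.003),(.018,.003))],(255,0,255))
  q=dict(d);q["image"]=im[:,:,::-1]
  crop(q,*((290,165,130,150) if n=="top" else (250,215,140,70)),4 if n=="top" else 5,f"pics/ov_{n}.png")
E
```

```text
strip long axis 91.32974679708971 [0.550375 0.254425]
[[ 9.20741810e-01  3.90172117e-01 -4.88086955e-04]
 [ 3.90172347e-01 -9.20740133e-01  1.77396281e-03]
 [ 2.42749577e-04 -1.82379976e-03 -9.99998307e-01]]
(array([ 60.59, -64.38,   9.85]), 'toolx yaw', np.float64(23.0), 'twist', np.float64(-68.36452235413432))
place [ 0.55452713 -0.02162792] block (np.float64(0.179305311278347), np.float64(-0.0004640553577954846)) (np.float64(0.17674751721155538), np.float64(0.0004063982664061143))
```

View pics/ov_top.png

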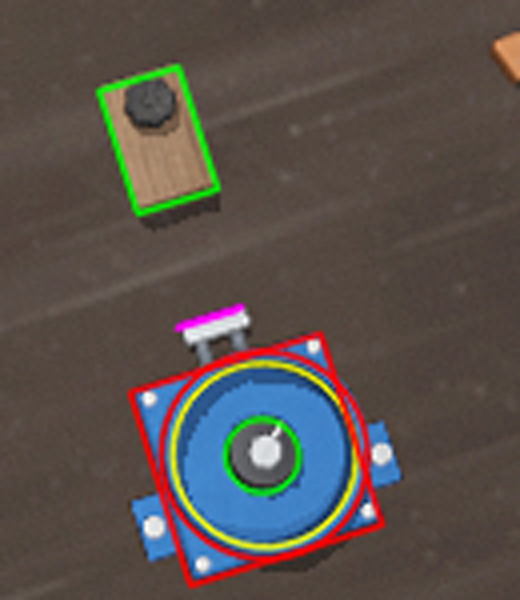

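View pics/ov_side.png

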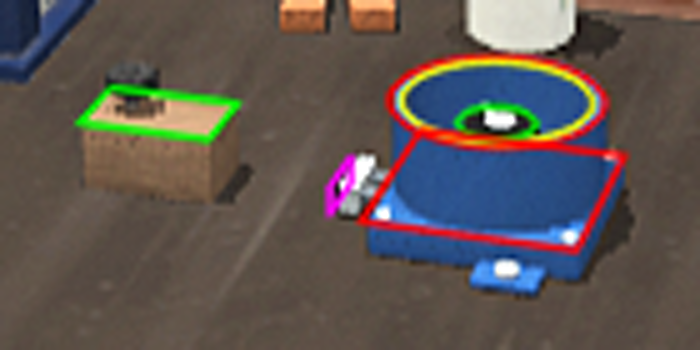

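The overlay fits within about 1 mm in both views, and the pad's face is about 0.078 from the axis. Heading for the strip now.

Emit:
move_arm(increments=[[4.2,-4.5,0,-10,8.5],[8.4,-9,0,-20,8.5],[12.6,-13.5,0,-30,8.5],[16.8,-18,0,-40,8.5],[21,-22.5,0,-50,8.5]], newtons=30)

```text
t: 0.72
tool_pos: [0.3495, -0.2843, 0.2478]
tool_rot: [-2.521, -1.874, -0.0]
contact_force: [0.4, 0.2, 0.6]
opening: 0.0852
```

```bash
cat > r.py <<'E'
from h import *
from station import sensors
import sys
o=sensors.get_obs(); a=[float(x) for x in sys.argv[1:]]
print(o["t"],o["tool_pos"].round(4),"q",o["q"].round(2),"F",o["contact_force"].round(1),"T",o["wrist_torque"].round(3),o["opening"].round(4))
if a: print(rel(o,a[:2],a[2],a[3]))
E
python3 r.py 0.5504 0.2544 0.10 91.3
```

```text
Traceback (most recent call last):
  File "r.py", line 5, in <module>
    print(o["t"],o["tool_pos"].round(4),"q",o["q"].round(2),"F",o["contact_force"].round(1),"T",o["wrist_torque"].round(3),o["opening"].round(4))
                                                                                                                           ^^^^^^^^^^^^^^^^^^
AttributeError: 'float' object has no attribute 'round'
```

```bash
sed -i 's/o\["opening"\].round(4)/round(o["opening"],4)/' r.py; python3 r.py 0.5504 0.2544 0.10 91.3
```

```text
0.725 [ 0.3495 -0.2843  0.2478] q [-0.85 -0.39  2.    0.    1.53 -0.56] F [0.4 0.2 0.6] T [-0.021 -0.022 -0.049] 0.0852
(array([57.37,  3.72, 14.81]), 'toolx yaw', np.float64(73.3), 'twist', np.float64(-18.04456173950173))
```

Emit:
move_arm(increments=[[6,0.4,0,-9,8.5],[12,0.8,0,-18,8.5],[18,1.2,0,-18,8.5],[24,1.6,0,-18,8.5],[30,2,0,-18,8.5]])

```text
t: 1.35
tool_pos: [0.4566, -0.0033, 0.2481]
tool_rot: [2.202, 2.24, 0.0]
contact_force: [0.9, -1.0, 0.3]
opening: 0.0854
```

```bash
python3 r.py 0.5504 0.2544 0.10 91.3
```

```text
1.35 [ 0.4566 -0.0033  0.2481] q [-0.17 -0.37  1.99 -0.    1.52 -0.19] F [ 0.9 -1.   0.3] T [ 0.002 -0.094 -0.01 ] 0.0854
(array([25.61,  9.81, 14.81]), 'toolx yaw', np.float64(91.0), 'twist', np.float64(-0.3282371256321426))
```

Emit:
move_arm(increments=[[5.5,2.1,3,-0.3,8.5],[11,4.2,6,-0.3,8.5],[16.5,6.3,9,-0.3,8.5],[22,8.4,12,-0.3,8.5],[25.6,9.8,14,-0.3,8.5]])

```text
t: 1.98
tool_pos: [0.55, 0.2541, 0.1067]
tool_rot: [-2.196, -2.246, 0.001]
contact_force: [0.4, 0.2, 1.2]
opening: 0.0849
```

```bash
python3 r.py 0.5504 0.2544 0.02 91.3;  python3 - <<'E'
from h import *
from station import get_image
t=get_image("top"); crop(t,110,190,160,100,5,"pics/g1.png")
E
```

```text
1.975 [0.55   0.2541 0.1067] q [ 0.31  0.13  1.77 -0.    1.24  0.29] F [0.4 0.2 1.2] T [-0.064 -0.016 -0.008] 0.0849
(array([0.03, 0.04, 8.67]), 'toolx yaw', np.float64(91.3), 'twist', np.float64(0.003289149924981416))
```

View pics/g1.png

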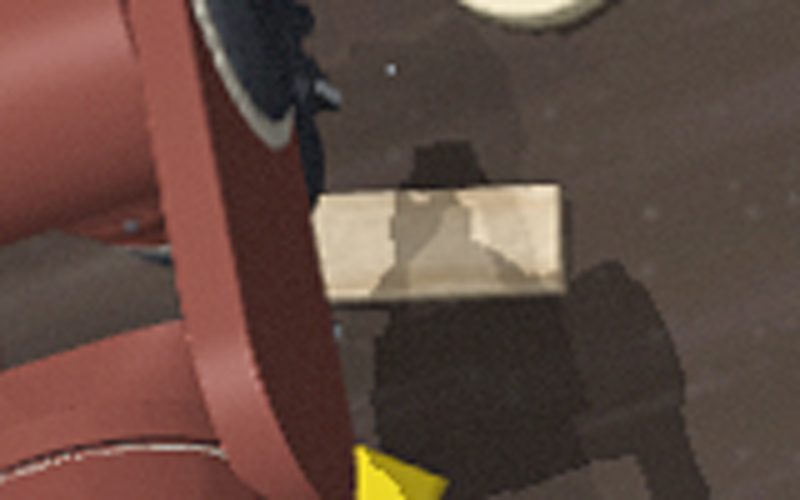

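Emit:
move_arm(increments=[[0,0,4,0,8.5],[0,0,7,0,8.5],[0,0,8.6,0,8.5],[0,0,8.6,0,8.5]])

```text
t: 2.52
tool_pos: [0.5491, 0.2518, 0.021]
tool_rot: [-2.196, -2.245, 0.004]
contact_force: [0.4, 0.2, -0.2]
opening: 0.0852
```

```bash
python3 r.py 0.5504 0.2544 0.02 91.3;  python3 - <<'E'
from h import *
from station import get_image
t=get_image("side"); crop(t,160,250,140,100,5,"pics/g2.png")
E
```

```text
2.525 [0.5491 0.2518 0.021 ] q [ 0.31  0.25  1.81 -0.    1.09  0.28] F [ 0.4  0.2 -0.2] T [-0.007  0.053  0.03 ] 0.0852
(array([0.26, 0.14, 0.1 ]), 'toolx yaw', np.float64(91.3), 'twist', np.float64(-0.04534793954398708))
```

View pics/g2.png

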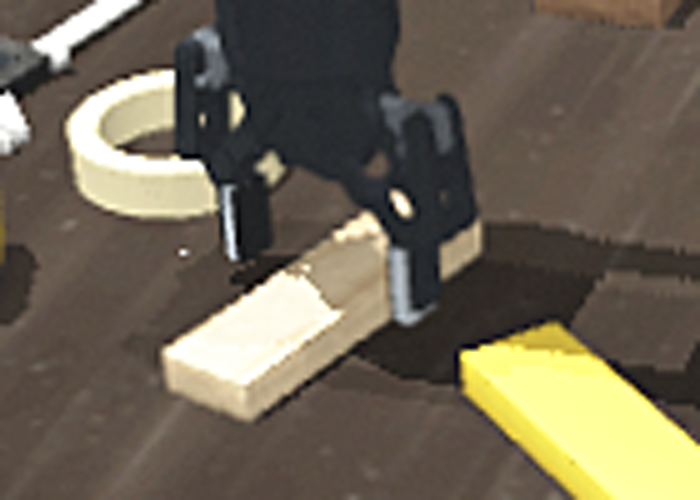

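Emit:
move_arm(increments=[[0.2,0,0.1,0,4.0],[0.2,0,0.1,0,3.8],[0.2,0,0.1,0,3.8],[0.2,0,0.1,0,3.8],[0.2,0,0.1,0,3.8]], newtons=40)

```text
t: 3.2
tool_pos: [0.5512, 0.2546, 0.0228]
tool_rot: [2.196, 2.245, 0.003]
contact_force: [-0.2, 0.4, 5.7]
opening: 0.0436
```

Emit:
move_arm(increments=[[0.2,0,0.1,0,3.8],[0.2,0,0.1,0,3.8],[0.2,0,-2,0,3.8],[0.2,0,-6,0,3.8],[0.2,0,-9,0,3.8]])

```text
t: 3.82
tool_pos: [0.5502, 0.2565, 0.1133]
tool_rot: [2.197, 2.246, 0.002]
contact_force: [0.5, -0.1, -0.1]
opening: 0.0435
```

```bash
python3 r.py 0.5545 -0.0216 0.11 106.7;  python3 - <<'E'
from h import *
from station import get_image
t=get_image("side"); crop(t,140,180,160,120,5,"pics/g3.png")
E
```

```text
3.825 [0.5502 0.2565 0.1133] q [0.31 0.13 1.77 0.   1.25 0.29] F [ 0.5 -0.1 -0.1] T [ 0.04  -0.008  0.016] 0.0435
(array([-27.82,  -0.18,   0.31]), 'toolx yaw', np.float64(91.3), 'twist', np.float64(-15.43347982146878))
```

View pics/g3.png

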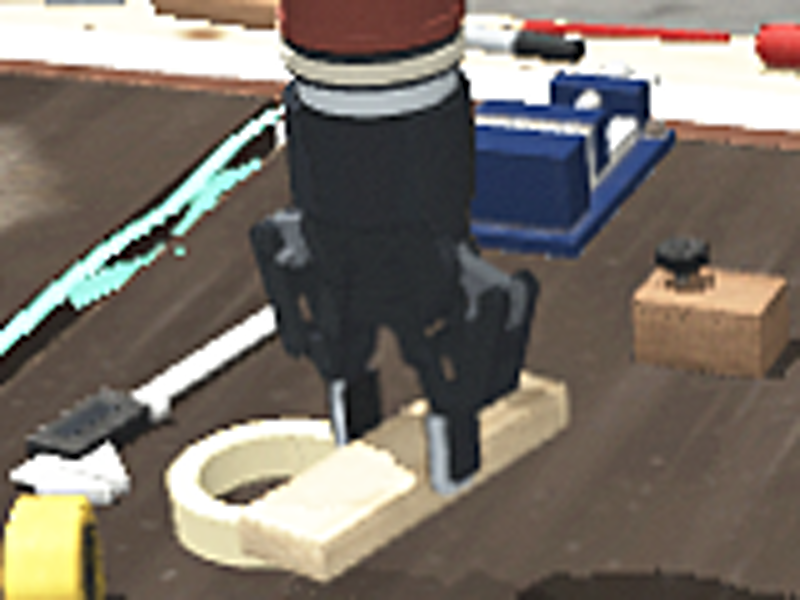

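```bash
python3 - <<'E'
from h import *
s=load("side")
f=lambda P,o,k:(np.array(P,float)+.5)/k-.5+np.array(o)
b=p2w(s,f([(325,578),(569,428)],(140,180),5),.0905)
tp=p2w(s,f([(240,525),(322,546),(568,393)],(140,180),5),.1095)
print(b,b.mean(0),np.linalg.norm(b[0]-b[1]));print(tp,tp[1:].mean(0),np.linalg.norm(tp[1]-tp[2]))
E
```

```text
[[0.52655239 0.3313381  0.0905    ]
 [0.52613441 0.1778306  0.0905    ]] [0.5263434  0.25458435 0.0905    ] 0.1535080741246861
[[0.55983857 0.34276417 0.1095    ]
 [0.52084448 0.33672802 0.1095    ]
 [0.52312706 0.18067922 0.1095    ]] [0.52198577 0.25870362 0.1095    ] 0.1560654924931367
```

Emit:
move_arm(increments=[[-5,0,0,-4,3.8],[-11,0,0,-8,3.8],[-17,0,0,-12,3.8],[-23,-0.1,0,-15.4,3.8],[-27.8,-0.2,0,-15.4,3.8]])

```text
t: 4.5
tool_pos: [0.5537, -0.0237, 0.1113]
tool_rot: [1.877, 2.519, 0.0]
contact_force: [-0.1, -0.5, -0.2]
opening: 0.0438
```

Emit:
move_arm(increments=[[0,0,0,0,3.8],[0,0,0,0,3.8]])

```text
t: 4.75
tool_pos: [0.5539, -0.0213, 0.1111]
tool_rot: [-1.876, -2.519, -0.001]
contact_force: [0.1, 1.1, -0.4]
opening: 0.0437
```

```bash
python3 r.py 0.5545 -0.0216 0.024 106.7;  python3 - <<'E'
from h import *
from station import get_image
t=get_image("side"); crop(t,220,180,160,120,5,"pics/g4.png")
t=get_image("top"); crop(t,250,150,160,160,4,"pics/g5.png")
E
```

```text
4.75 [ 0.5539 -0.0213  0.1111] q [-0.17  0.01  1.89  0.    1.24 -0.46] F [ 0.1  1.1 -0.4] T [-0.015 -0.005 -0.022] 0.0437
(array([-0.05,  0.05,  8.71]), 'toolx yaw', np.float64(106.6), 'twist', np.float64(-0.053235559699601254))
```

View pics/g4.png

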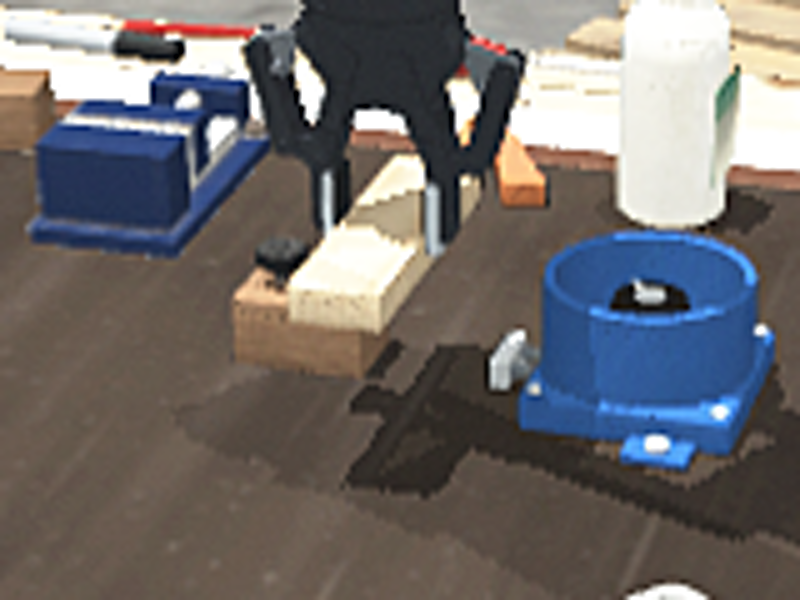

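View pics/g5.png

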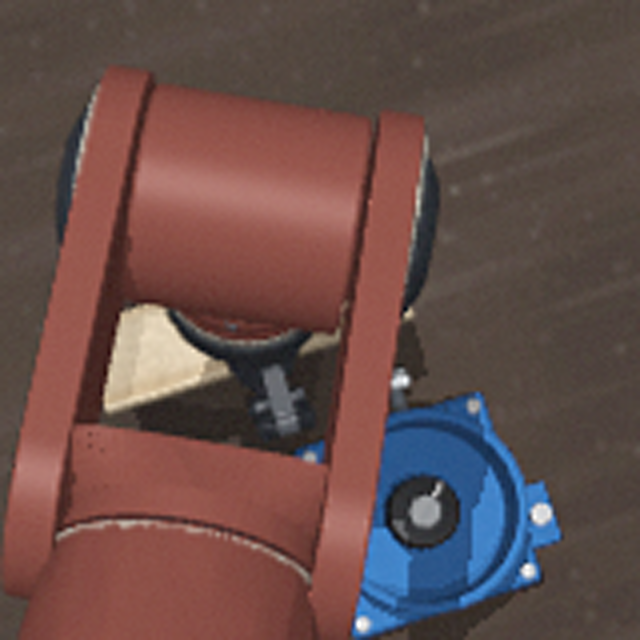

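Emit:
move_arm(increments=[[0,-0.1,3,0,3.8],[0,-0.1,6,0,3.8],[0,-0.1,7.8,0,3.8],[0,-0.1,8.3,0,3.8],[0,-0.1,8.6,0,3.8]])

```text
t: 5.48
tool_pos: [0.5539, -0.0218, 0.0258]
tool_rot: [1.875, 2.52, 0.001]
contact_force: [-0.0, 0.1, -0.3]
opening: 0.0439
```

Emit:
move_arm(increments=[[0,0,0.05,0,3.8],[0,0,0.1,0,3.8]])

```text
t: 5.72
tool_pos: [0.5539, -0.0222, 0.0252]
tool_rot: [1.875, 2.519, 0.001]
contact_force: [-0.2, -0.7, -0.2]
opening: 0.0437
```

```bash
python3 r.py 0.5535 -0.0216 0.024 106.7;  python3 - <<'E'
from h import *
from station import get_image
t=get_image("side"); crop(t,220,180,160,120,5,"pics/g6.png")
E
```

```text
5.725 [ 0.5539 -0.0222  0.0252] q [-0.17  0.13  1.93 -0.    1.08 -0.47] F [-0.2 -0.7 -0.2] T [-0.015  0.042 -0.03 ] 0.0437
(array([ 0.07, -0.02,  0.12]), 'toolx yaw', np.float64(106.7), 'twist', np.float64(-0.04072579053875813))
```

View pics/g6.png

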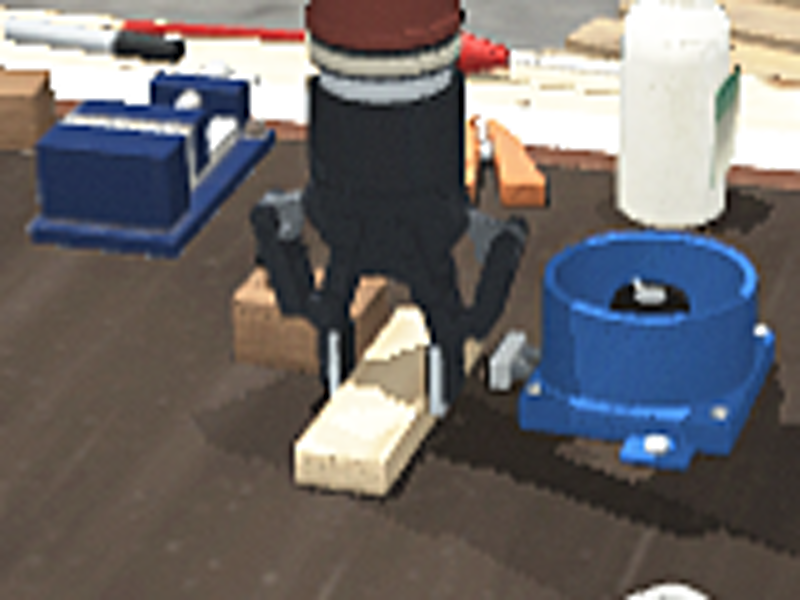

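Emit:
move_arm(increments=[[0,0,0.1,0,3.8],[0,0,0.2,0,3.8],[0,0,0.2,0,3.8]])

```text
t: 6.15
tool_pos: [0.5534, -0.0221, 0.0228]
tool_rot: [1.876, 2.52, -0.0]
contact_force: [-1.6, 0.6, 4.9]
opening: 0.0437
```

Emit:
move_arm(increments=[[0,0,0,0,4.8],[0,0,0,0,5.4],[0,0,0,0,6.0],[0,0,0,0,6.0],[0,0,0,0,6.0]])

```text
t: 6.78
tool_pos: [0.5532, -0.022, 0.0223]
tool_rot: [-1.876, -2.52, 0.0]
contact_force: [-0.3, -0.9, 0.1]
opening: 0.0599
```

```bash
python3 r.py;  python3 - <<'E'
from h import *
from station import get_image
t=get_image("side"); crop(t,220,180,160,120,5,"pics/g7.png")
E
```

```text
6.775 [ 0.5532 -0.022   0.0223] q [-0.17  0.14  1.93 -0.    1.07 -0.47] F [-0.3 -0.9  0.1] T [ 0.076 -0.001 -0.024] 0.0599
```

View pics/g7.png

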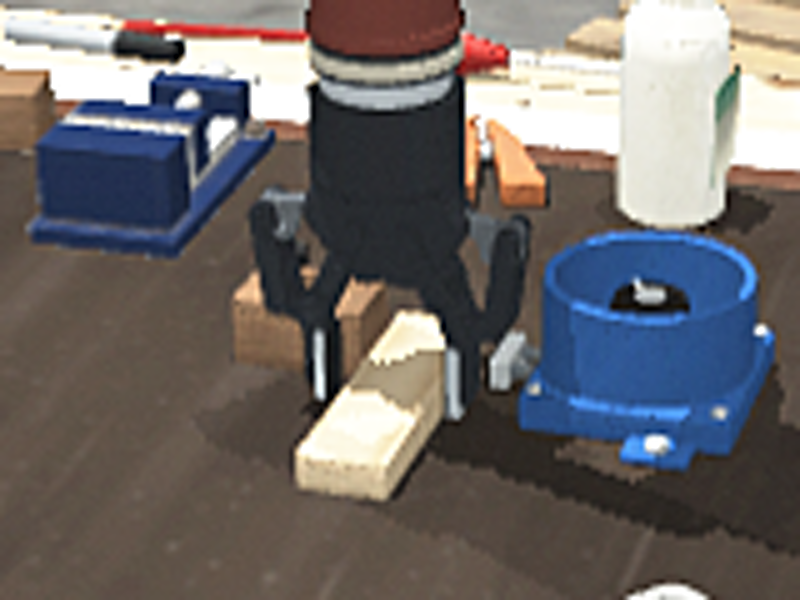

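Emit:
move_arm(increments=[[0,0,-3,0,6],[0,0,-7,0,6],[0,0,-11,0,6],[0,0,-13,0,6],[0,0,-13,0,6]])

```text
t: 7.45
tool_pos: [0.5541, -0.0222, 0.1537]
tool_rot: [1.874, 2.518, 0.002]
contact_force: [0.3, 0.3, -0.2]
opening: 0.0597
```

```bash
python3 r.py 0.4588 -0.1098 0.12 151.7;  python3 - <<'E'
from h import *
from station import get_image
t=get_image("side"); crop(t,220,180,160,120,5,"pics/g8.png")
np.savez("side2.npz",**t)
E
```

```text
7.45 [ 0.5541 -0.0222  0.1537] q [-0.17 -0.04  1.87  0.    1.31 -0.47] F [ 0.3  0.3 -0.2] T [-0.014  0.005 -0.002] 0.0597
(array([ -5.66, -11.66,   3.35]), 'toolx yaw', np.float64(106.7), 'twist', np.float64(-45.03637042672736))
```

View pics/g8.png

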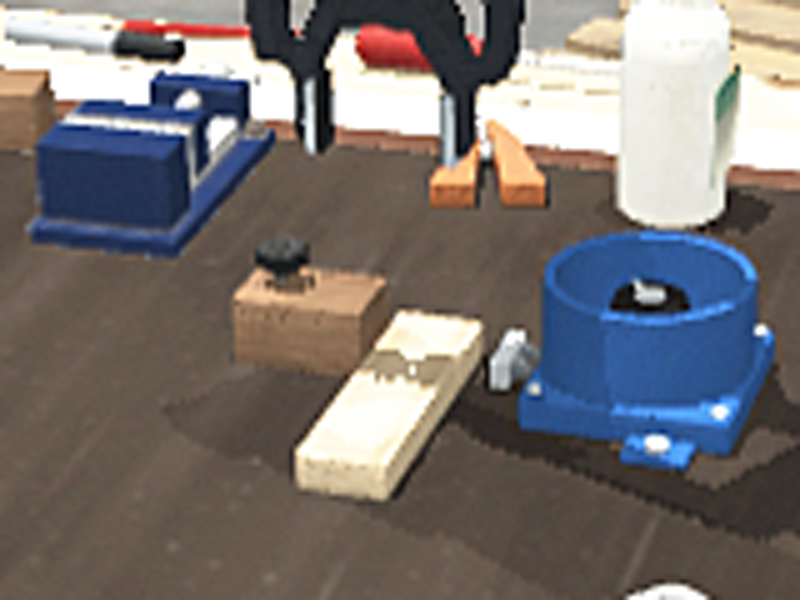

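```bash
python3 - <<'E'
from h import *
s=load("side")
f=lambda P,o,k:(np.array(P,float)+.5)/k-.5+np.array(o)
T=p2w(s,f([(297,455),(387,474),(483,323),(403,310)],(220,180),5),.019)
for p in T: print(np.round(w2g(p),4))
print(w2g(T.mean(0)), "tool at release",w2g((.5532,-.022)))
E
```

```text
[0.1339 0.1388]
[0.0871 0.1445]
[ 0.0918 -0.023 ]
[ 0.1361 -0.0262]
(np.float64(0.11222307750325004), np.float64(0.05852039884945109)) tool at release (np.float64(0.11562190934289121), np.float64(0.05702432884220778))
```

Emit:
move_arm(increments=[[-1,-2,0,-9,5.4],[-2,-4.2,0,-18,5.4],[-3.2,-6.6,0,-27,5.4],[-4.5,-9.2,0,-36,5.4],[-5.66,-11.66,0,-45,5.4]])

```text
t: 8.12
tool_pos: [0.4556, -0.1097, 0.1494]
tool_rot: [-0.76, -3.043, -0.001]
contact_force: [0.4, -0.7, 0.5]
opening: 0.0536
```

Emit:
move_arm(increments=[[0,0,1,0,5.2],[0,0,2,0,5.2]])

```text
t: 8.38
tool_pos: [0.4572, -0.1091, 0.1302]
tool_rot: [-0.771, -3.043, -0.001]
contact_force: [-1.1, 0.0, -0.7]
opening: 0.0517
```

```bash
python3 r.py 0.4588 -0.1098 0.048 151.7;  python3 - <<'E'
from h import *
from station import get_image
t=get_image("side"); crop(t,250,160,160,120,5,"pics/g9.png")
t=get_image("top"); crop(t,270,150,160,160,4,"pics/g10.png")
E
```

```text
8.375 [ 0.4572 -0.1091  0.1302] q [-0.39 -0.22  2.08  0.    1.29 -1.47] F [-1.1  0.  -0.7] T [-0.019  0.027 -0.017] 0.0517
(array([-0.2 ,  0.01,  8.21]), 'toolx yaw', np.float64(151.6), 'twist', np.float64(-0.14243339082335638))
```

View pics/g9.png

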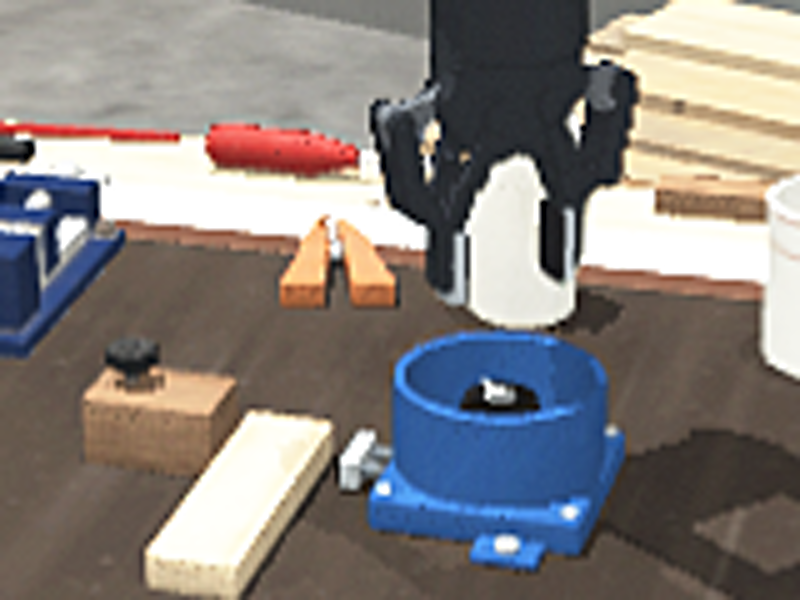

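View pics/g10.png

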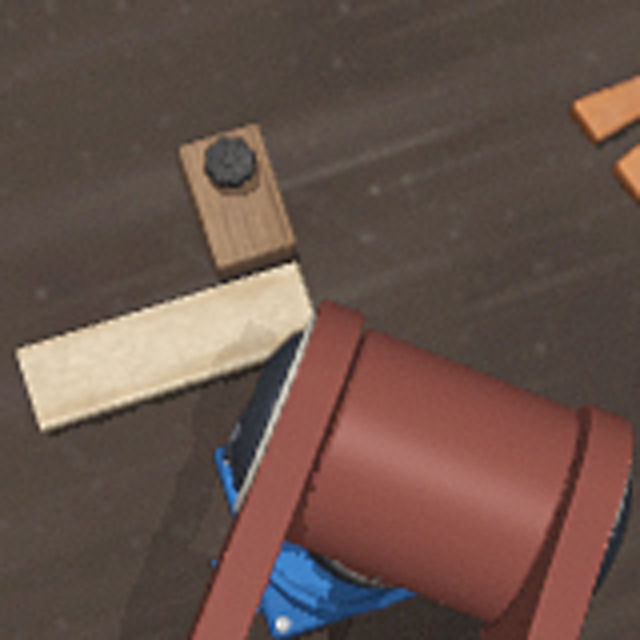

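Emit:
move_arm(increments=[[0,0,2,0,5.2],[0,0,4,0,5.2],[0,0,5,0,5.2],[0,0,5,0,5.2]])

```text
t: 8.98
tool_pos: [0.4574, -0.1092, 0.0814]
tool_rot: [-0.768, -3.044, -0.001]
contact_force: [-0.0, -0.4, 0.3]
opening: 0.052
```

```bash
python3 r.py 0.4588 -0.1098 0.045 151.7;  python3 - <<'E'
from h import *
from station import get_image
t=get_image("side"); crop(t,290,200,100,80,8,"pics/g11.png")
E
```

```text
8.975 [ 0.4574 -0.1092  0.0814] q [-0.39 -0.16  2.11  0.    1.19 -1.47] F [-0.  -0.4  0.3] T [-0.03  -0.003 -0.037] 0.052
(array([-0.16,  0.01,  3.64]), 'toolx yaw', np.float64(151.7), 'twist', np.float64(-0.0186488706282546))
```

View pics/g11.png

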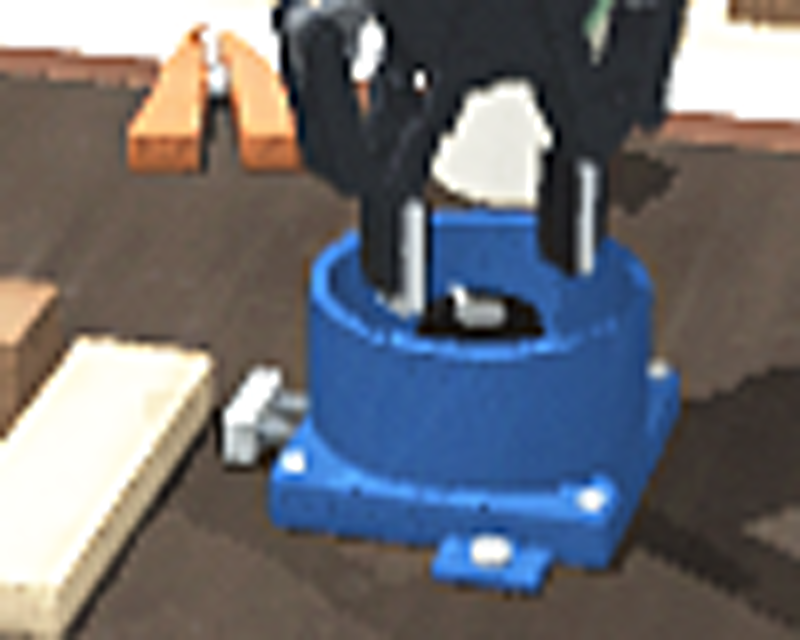

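Emit:
move_arm(increments=[[-0.15,0,0.8,0,5.2],[-0.15,0,1.5,0,5.2],[-0.15,0,2,0,5.2]])

```text
t: 9.4
tool_pos: [0.4589, -0.1104, 0.0618]
tool_rot: [-0.769, -3.046, -0.0]
contact_force: [-0.0, 0.4, 0.4]
opening: 0.0518
```

Emit:
move_arm(increments=[[0,0,0.8,0,5.2],[0,0,1.4,0,5.2],[0,0,1.4,0,5.2]])

```text
t: 9.78
tool_pos: [0.4585, -0.1102, 0.0475]
tool_rot: [-0.769, -3.045, -0.0]
contact_force: [0.6, 0.0, 0.3]
opening: 0.0517
```

```bash
python3 r.py 0.4588 -0.1098 0.046 151.7;  python3 - <<'E'
from h import *
from station import get_image
t=get_image("side"); crop(t,290,200,100,80,8,"pics/g12.png")
E
```

```text
9.775 [ 0.4585 -0.1102  0.0475] q [-0.39 -0.1   2.12  0.    1.12 -1.47] F [0.6 0.  0.3] T [-0.054  0.042 -0.009] 0.0517
(array([-0.01,  0.05,  0.15]), 'toolx yaw', np.float64(151.7), 'twist', np.float64(-0.038517284034014665))
```

View pics/g12.png

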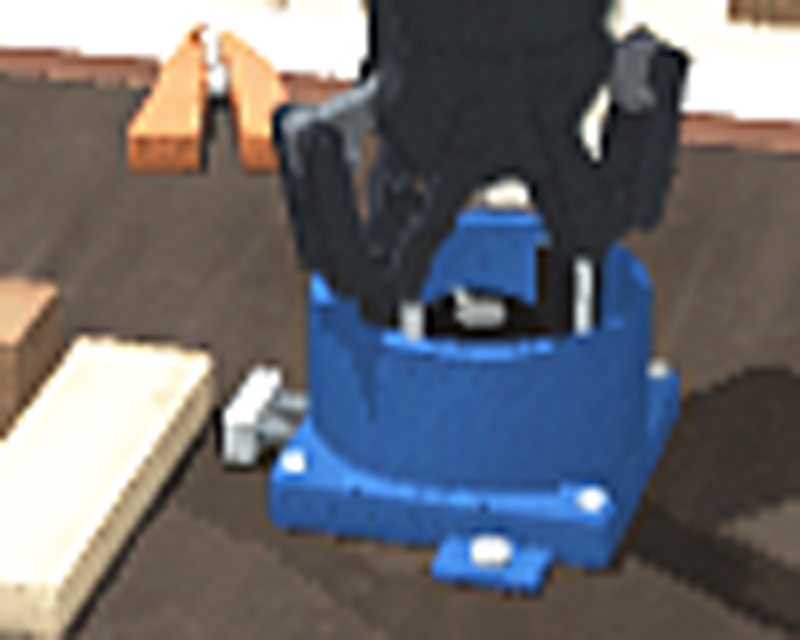

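Emit:
move_arm(increments=[[0,0,0.1,0,4.4],[0,0,0.1,0,3.6],[0,0,0.1,0,3.4],[0,0,0.1,0,3.4],[0,0,0.1,0,3.4]], newtons=60)

```text
t: 10.45
tool_pos: [0.4586, -0.1119, 0.0482]
tool_rot: [-0.768, -3.045, 0.006]
contact_force: [-6.6, -4.4, 4.9]
opening: 0.0361
```

```bash
python3 r.py 0.4588 -0.1098 0.046 151.7
```

```text
10.45 [ 0.4586 -0.1119  0.0482] q [-0.39 -0.1   2.12 -0.    1.12 -1.47] F [-6.6 -4.4  4.9] T [-0.759  0.899 -0.062] 0.0361
(array([0.09, 0.19, 0.22]), 'toolx yaw', np.float64(151.7), 'twist', np.float64(-0.0027340930060972823))
```

Emit:
move_arm(increments=[[-0.05,-0.15,-0.08,0,3.4],[-0.05,-0.15,-0.08,0,3.4],[-0.05,-0.15,-0.08,0,3.4]])

```text
t: 10.82
tool_pos: [0.4586, -0.112, 0.0483]
tool_rot: [-0.768, -3.045, 0.001]
contact_force: [-3.9, 0.5, 3.0]
opening: 0.0358
```

```bash
python3 r.py 0.4588 -0.1098 0.046 151.7;  python3 - <<'E'
from h import *
from station import get_image
t=get_image("side"); crop(t,290,200,100,80,8,"pics/g13.png")
E
```

```text
10.825 [ 0.4586 -0.112   0.0483] q [-0.4  -0.1   2.12 -0.    1.12 -1.47] F [-3.9  0.5  3. ] T [-0.16   0.636  0.002] 0.0358
(array([0.08, 0.2 , 0.23]), 'toolx yaw', np.float64(151.7), 'twist', np.float64(-0.022009293222794213))
```

View pics/g13.png

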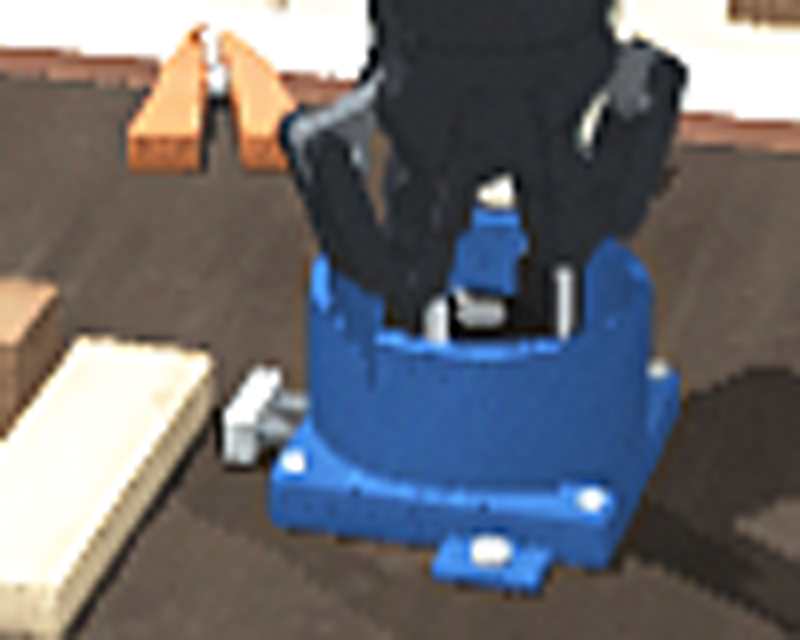

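Emit:
move_arm(increments=[[0.06,0,0,8,3.4],[0.06,0,0,16,3.4],[0.06,0,0,24,3.4],[0.06,0,0,32,3.4],[0.06,0,0,40,3.4]])

```text
t: 11.5
tool_pos: [0.4597, -0.1109, 0.0483]
tool_rot: [1.768, 2.593, 0.006]
contact_force: [5.3, 3.2, -2.3]
opening: 0.0363
```

```bash
python3 r.py;  python3 - <<'E'
from h import *
from station import get_image
t=get_image("side"); crop(t,290,200,100,80,8,"pics/g14.png")
t=get_image("top"); crop(t,270,190,120,120,5,"pics/g15.png")
E
```

```text
11.5 [ 0.4597 -0.1109  0.0483] q [-0.4  -0.1   2.12  0.    1.12 -0.77] F [ 5.3  3.2 -2.3] T [ 0.509 -0.534  0.293] 0.0363
```

View pics/g14.png

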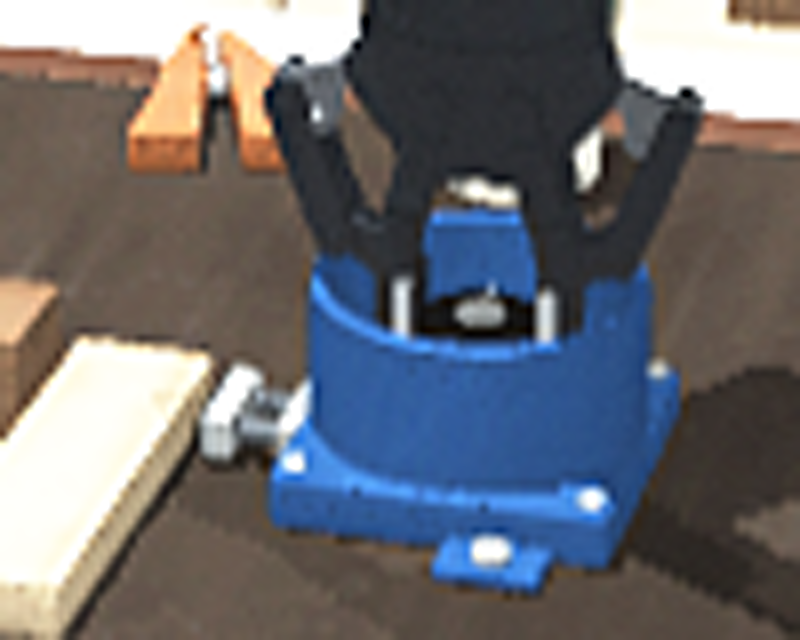

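View pics/g15.png

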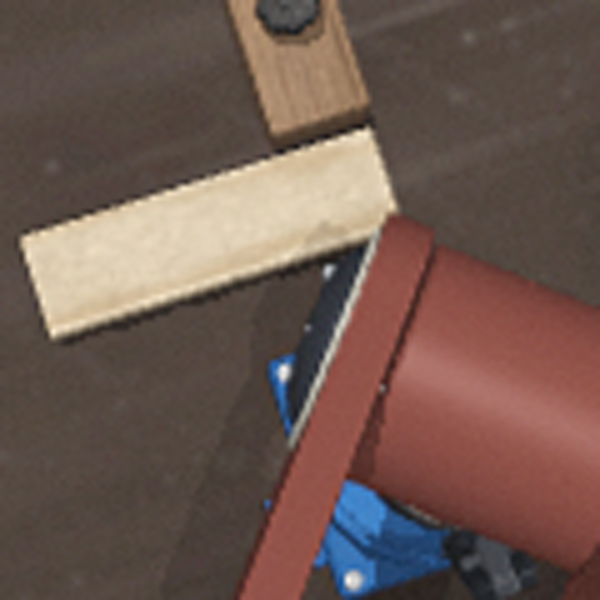

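Emit:
move_arm(increments=[[0,0,0,8,3.4],[0,0,0,16,3.4],[0,0,0,24,3.4],[0,0,0,32,3.4],[0,0,0,40,3.4]])

```text
t: 12.22
tool_pos: [0.4613, -0.1108, 0.0484]
tool_rot: [2.547, 1.832, 0.013]
contact_force: [13.2, 3.2, -7.7]
opening: 0.0357
```

```bash
python3 r.py;  python3 - <<'E'
from h import *
from station import get_image
t=get_image("side"); crop(t,270,200,100,80,8,"pics/g16.png")
E
```

```text
12.225 [ 0.4613 -0.1108  0.0484] q [-0.4  -0.1   2.12  0.01  1.11 -0.07] F [13.2  3.2 -7.7] T [ 0.706 -1.804  0.31 ] 0.0357
```

View pics/g16.png

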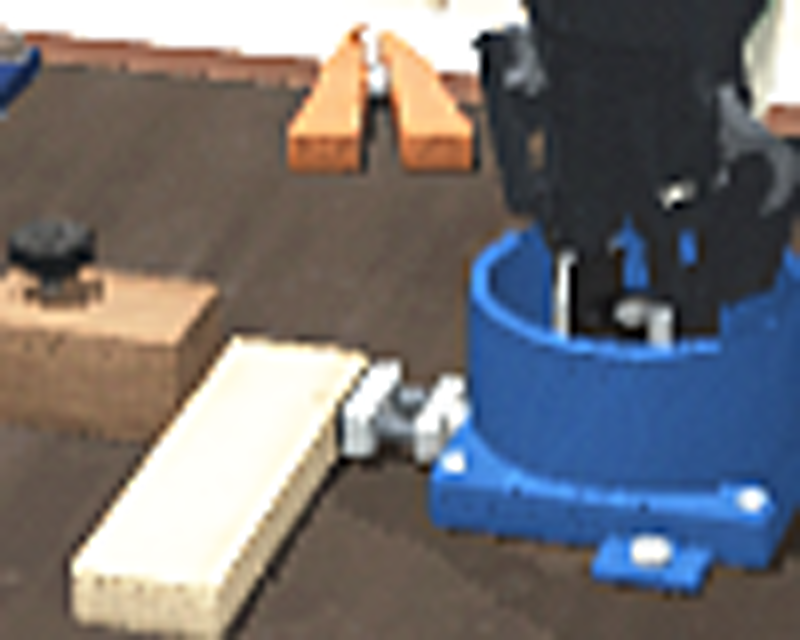

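Emit:
move_arm(increments=[[0,0.12,0,0,3.4],[0,0.25,0.1,0,3.4],[0,0.25,0.1,8,3.4],[-0.05,0.25,0.1,16,3.4],[-0.05,0.25,0.1,24,3.4]])

```text
t: 12.9
tool_pos: [0.4625, -0.1114, 0.0483]
tool_rot: [-2.875, -1.264, -0.009]
contact_force: [3.6, 7.1, 3.3]
opening: 0.036
```

```bash
python3 r.py;  python3 - <<'E'
from h import *
from station import get_image
t=get_image("side"); crop(t,270,200,100,80,8,"pics/g17.png")
E
```

```text
12.9 [ 0.4625 -0.1114  0.0483] q [-0.4  -0.09  2.11  0.01  1.12  0.34] F [3.6 7.1 3.3] T [ 1.277 -0.45   0.292] 0.036
```

View pics/g17.png

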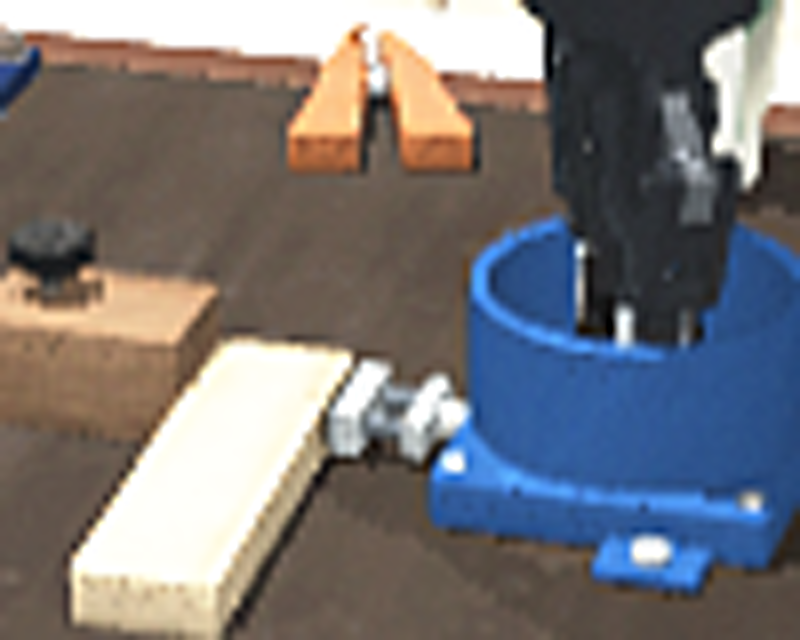

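Emit:
move_arm(increments=[[0.12,-0.03,0,5,3.4],[0.12,-0.03,0,10,3.4],[0.12,-0.03,0,10,3.4]])

```text
t: 13.32
tool_pos: [0.4628, -0.1116, 0.0483]
tool_rot: [2.972, 1.015, 0.007]
contact_force: [4.5, 2.9, 3.7]
opening: 0.0362
```

```bash
python3 r.py;  python3 - <<'E'
from h import *
from station import get_image
t=get_image("side"); crop(t,250,200,80,80,7,"pics/g18.png")
t=get_image("top"); crop(t,270,190,120,120,5,"pics/g19.png")
E
cd pics; python3 -c "
import cv2,numpy as np
a=cv2.imread('g18.png');b=cv2.imread('g19.png')[:560,:480]
a=a[:,:320];cv2.imwrite('g20.png',np.hstack([cv2.resize(cv2.imread('g18.png'),(400,400)),cv2.resize(cv2.imread('g19.png'),(400,400))]))"
```

```text
13.325 [ 0.4628 -0.1116  0.0483] q [-0.39 -0.09  2.11  0.    1.12  0.52] F [4.5 2.9 3.7] T [ 0.594 -0.395 -0.174] 0.0362
```

View pics/g20.png

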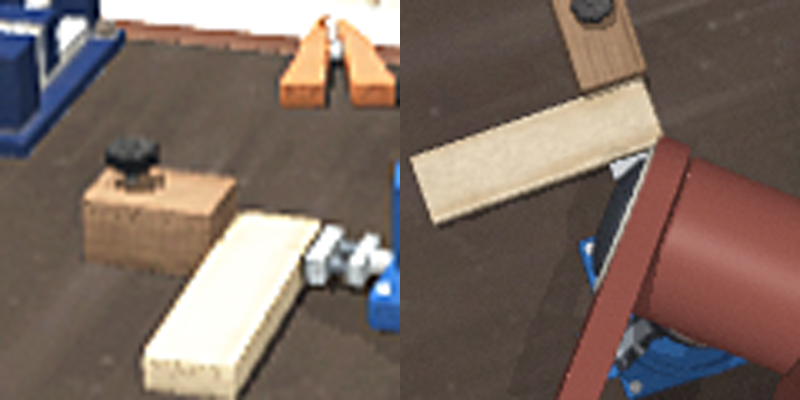

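Emit:
move_arm(increments=[[0.05,0,0,3,3.4],[0.05,0,0,6,3.4],[0.05,0,0,9,3.4]])

```text
t: 13.8
tool_pos: [0.4631, -0.1119, 0.0483]
tool_rot: [3.042, 0.779, 0.006]
contact_force: [3.6, 1.8, 4.5]
opening: 0.0363
```

```bash
python3 r.py;  python3 - <<'E'
from h import *
from station import get_image
t=get_image("top"); crop(t,270,190,100,60,8,"pics/g21.png")
from station import sensors
for i in range(1): print(sensors.get_obs()["wrist_torque"])
E
```

```text
13.8 [ 0.4631 -0.1119  0.0483] q [-0.39 -0.09  2.11  0.    1.12  0.68] F [3.6 1.8 4.5] T [ 0.395 -0.505  0.332] 0.0363
[ 0.38039707 -0.56861996  0.20943341]
```

View pics/g21.png

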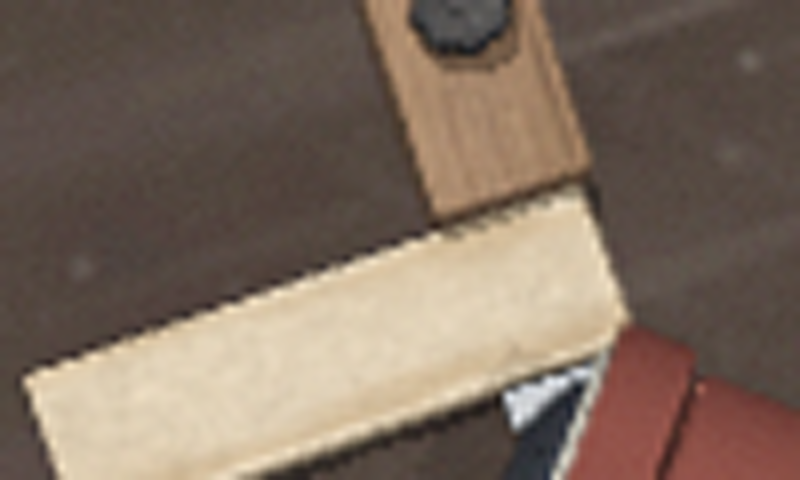

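Emit:
move_arm(increments=[[0.03,0,0,3,3.4],[0.03,0,0,6,3.4]])

```text
t: 14.1
tool_pos: [0.4632, -0.1121, 0.0482]
tool_rot: [3.077, 0.619, 0.005]
contact_force: [4.5, 0.6, 4.6]
opening: 0.036
```

```bash
python3 r.py
```

```text
14.1 [ 0.4632 -0.1121  0.0482] q [-0.39 -0.09  2.11 -0.    1.12  0.78] F [4.5 0.6 4.6] T [ 0.212 -0.465  0.416] 0.036
```

Emit:
move_arm(increments=[[0,0,0,3,3.4],[0,0,0,6,3.4]])

```text
t: 14.35
tool_pos: [0.4633, -0.1123, 0.0482]
tool_rot: [3.105, 0.457, 0.005]
contact_force: [4.3, -0.7, 3.5]
opening: 0.0362
```

```bash
python3 r.py
```

```text
14.35 [ 0.4633 -0.1123  0.0482] q [-0.39 -0.09  2.11 -0.    1.12  0.89] F [ 4.3 -0.7  3.5] T [-0.03  -0.569  0.396] 0.0362
```

```bash
python3 - <<'E'
from h import *
from station import get_image
a=get_image("top"); crop(a,270,190,100,60,8,"pics/g22.png")
a=get_image("side"); crop(a,265,215,90,60,8,"pics/g23.png")
E
python3 r.py
```

```text
14.45 [ 0.4633 -0.1124  0.0483] q [-0.39 -0.09  2.11 -0.    1.12  0.88] F [ 5.3 -2.3  4.9] T [-0.083 -0.657  0.088] 0.036
```

View pics/g22.png

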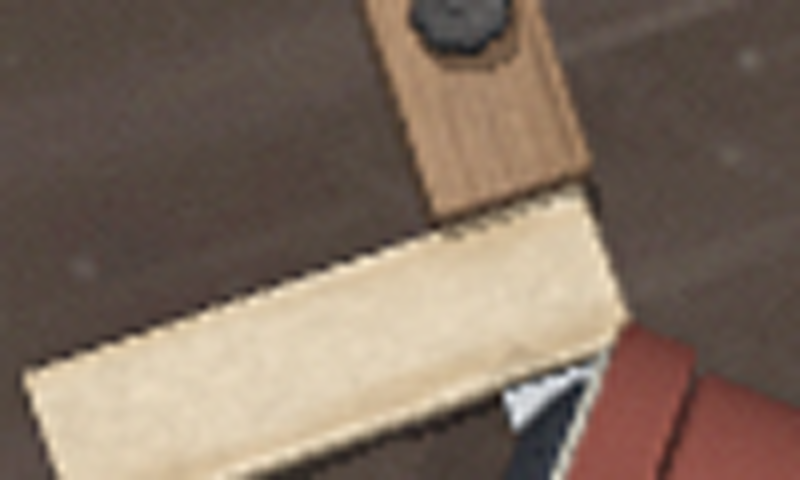

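View pics/g23.png

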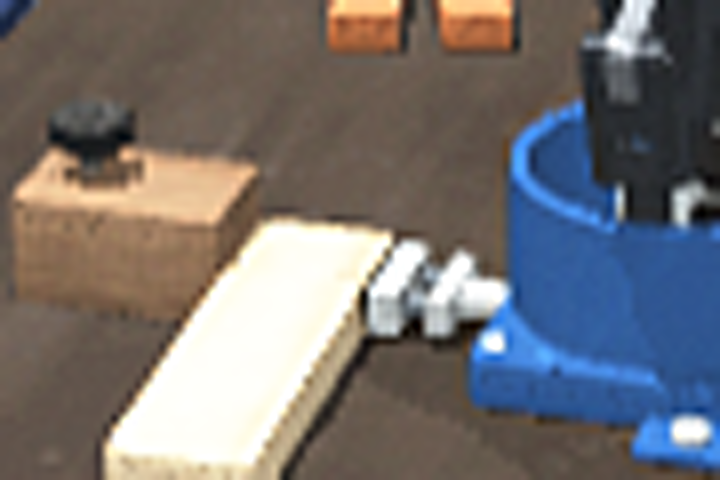

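```bash
python3 - <<'E'
from h import *
s=load("side")
a=w2p(s,[np.r_[g2w(.09,0),.018],np.r_[g2w(.10,0),.018]]);print("px/10mm",a[1]-a[0])
def full(n,u,v,k=8):
    im=cv2.imread(n); im=cv2.resize(im,None,fx=1/k,fy=1/k,interpolation=cv2.INTER_AREA); return im,(u,v)
out=[]
for n,u,v in(("pics/g14.png",290,200),("pics/g16.png",270,200),("pics/g17.png",270,200),("pics/g23.png",265,215)):
    im,_=full(n,u,v); x0,y0=308-u,240-v
    c=im[y0:y0+24,max(x0,0):x0+24+6]; 
    c=cv2.resize(c,None,fx=12,fy=12,interpolation=cv2.INTER_CUBIC); c=c[:280,:360]
    c=cv2.copyMakeBorder(c,0,290-c.shape[0],0,370-c.shape[1],cv2.BORDER_CONSTANT); out.append(c)
cv2.imwrite("pics/cmp.png",np.vstack([np.hstack(out[:2]),np.hstack(out[2:])]))
E
```

```text
px/10mm [-3.76154923 -0.48659901]
```

View pics/cmp.png

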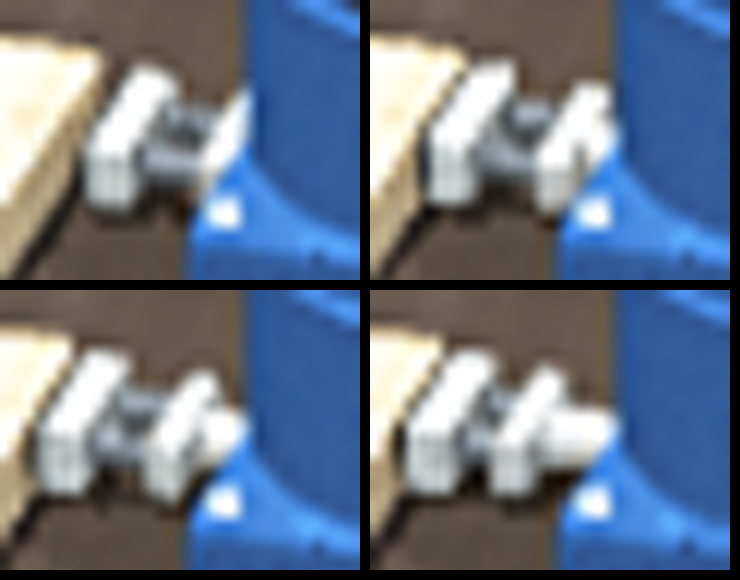

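Torque (about 0.40 N m while turning) and the spring's visible compression (about 5 mm) both point to roughly 14–15 N. Letting go of the knob to check.

Emit:
move_arm(increments=[[0,0,0,0,4.2],[0,0,0,0,5.0],[0,0,0,0,5.2],[0,0,0,0,5.2]])

```text
t: 14.95
tool_pos: [0.4612, -0.1112, 0.0467]
tool_rot: [-3.108, -0.455, 0.002]
contact_force: [-0.3, 0.2, 0.6]
opening: 0.0523
```

```bash
python3 r.py 0.4609 -0.1125 0.048 14
```

```text
14.95 [ 0.4612 -0.1112  0.0467] q [-0.39 -0.09  2.11 -0.    1.12  0.89] F [-0.3  0.2  0.6] T [0.02  0.022 0.031] 0.0523
(array([-0.07,  0.11, -0.13]), 'toolx yaw', np.float64(16.7), 'twist', np.float64(2.674290550290735))
```

Free of contact. Rising straight up, then moving aside toward the robot's right for a clean look.

Emit:
move_arm(increments=[[0,0,-1.5,0,5.2],[0,0,-4,0,5.2],[0,0,-8,0,5.2],[0,0,-13,0,5.2],[0,0,-18,0,5.2]])

```text
t: 15.58
tool_pos: [0.4615, -0.1113, 0.2298]
tool_rot: [3.108, 0.455, 0.002]
contact_force: [0.5, 0.5, -0.0]
opening: 0.0525
```

```bash
python3 r.py 0.26 -0.45 0.24 16
```

```text
15.575 [ 0.4615 -0.1113  0.2298] q [-0.39 -0.31  1.97 -0.    1.48  0.89] F [ 0.5  0.5 -0. ] T [ 0.022 -0.053 -0.034] 0.0525
(array([-29.02,  26.67,  -1.03]), 'toolx yaw', np.float64(16.7), 'twist', np.float64(0.6706846691602095))
```

Emit:
move_arm(increments=[[-4,3.7,-2,0,5.2],[-8,7.4,-2,0,5.2],[-12,11.1,-2,0,5.2],[-16,14.8,-2,0,5.2],[-20,18.5,-2,0,5.2]])

```text
t: 16.2
tool_pos: [0.3221, -0.3474, 0.2487]
tool_rot: [3.107, 0.455, 0.002]
contact_force: [0.8, -0.6, -0.4]
opening: 0.052
```

Emit:
move_arm(increments=[[-4,3.7,0,0,5.2],[-8,7.4,0,0,5.2],[-8,7.4,0,0,5.2]])

```text
t: 16.58
tool_pos: [0.2658, -0.4421, 0.2482]
tool_rot: [3.108, 0.448, -0.0]
contact_force: [-0.0, 0.4, -0.7]
opening: 0.0522
```

```bash
python3 r.py; python3 - <<'E'
from h import *
from station import get_image
t=get_image("top"); np.savez("top3.npz",**t); crop(t,260,180,130,140,4,"pics/h1.png")
s=get_image("side"); np.savez("side3.npz",**s); crop(s,308,240,30,24,12,"pics/h2.png"); crop(s,220,160,180,130,4,"pics/h3.png")
a=cv2.imread("pics/h2.png");b=cv2.imread("pics/h1.png");cv2.imwrite("pics/h4.png",np.hstack([cv2.copyMakeBorder(a,0,b.shape[0]-a.shape[0],0,0,cv2.BORDER_CONSTANT),b])[:, :800+80])
print(cv2.imread("pics/h4.png").shape)
E
```

```text
16.575 [ 0.2658 -0.4421  0.2482] q [-1.17 -0.21  1.86 -0.    1.49  0.11] F [-0.   0.4 -0.7] T [ 0.013 -0.072  0.072] 0.0522
(560, 880, 3)
```

View pics/h1.png

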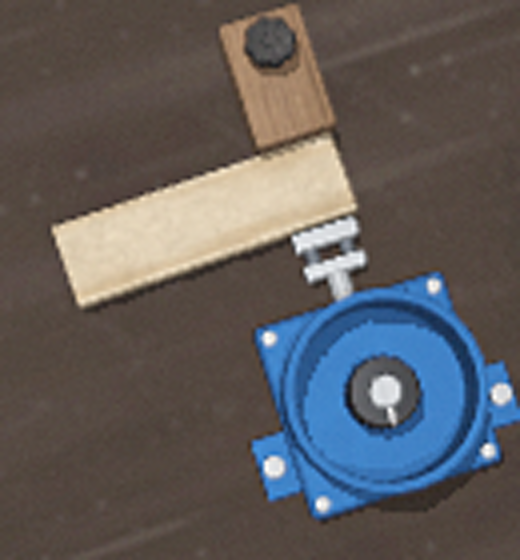

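View pics/h2.png

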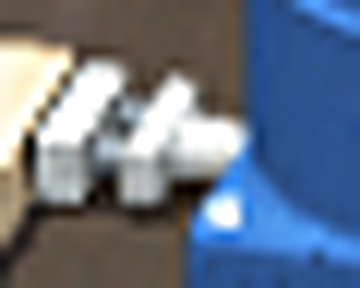

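View pics/h3.png

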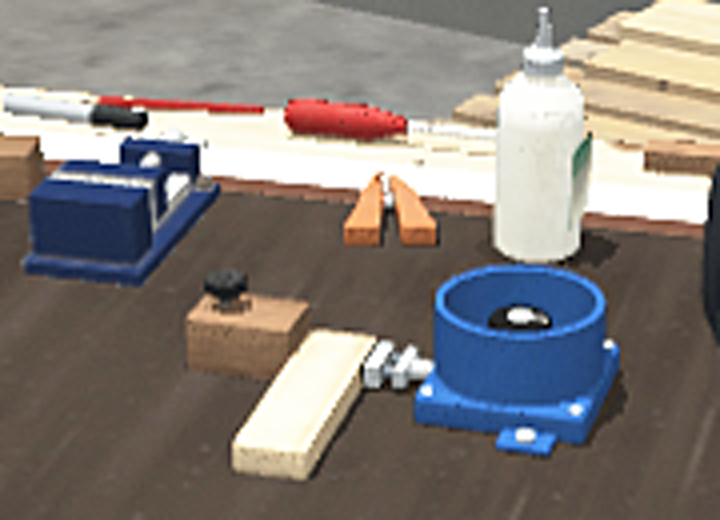

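```bash
python3 - <<'E'
from h import *
import h
h.O=np.array([0.4606,-0.1115]); 
# rectify strip of guard x 0.05..0.15, y -.03..+.03 at z=.018, 0.25mm px
xs=np.arange(.05,.15,.00025); ys=np.arange(-.03,.03,.00025)
X,Y=np.meshgrid(xs,ys)
P=np.stack([h.O[0]+X*gx[0]+Y*gy[0],h.O[1]+X*gx[1]+Y*gy[1],np.full(X.shape,.018)],-1).reshape(-1,3)
rows=[]
for n in("top","top3","side","side3"):
    d=load(n); uv=w2p(d,P).reshape(*X.shape,2).astype(np.float32)
    r=cv2.remap(d["image"],uv[...,0],uv[...,1],cv2.INTER_CUBIC); rows.append(r[:,:,::-1]); cv2.imwrite(f"rect_{n}.png",r[:,:,::-1])
g=np.vstack([cv2.resize(r,None,fx=1,fy=.6) for r in rows]); cv2.imwrite("pics/rect.png",cv2.resize(g,None,fx=1.8,fy=1))
E
```

```text
(no output)
```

View pics/rect.png

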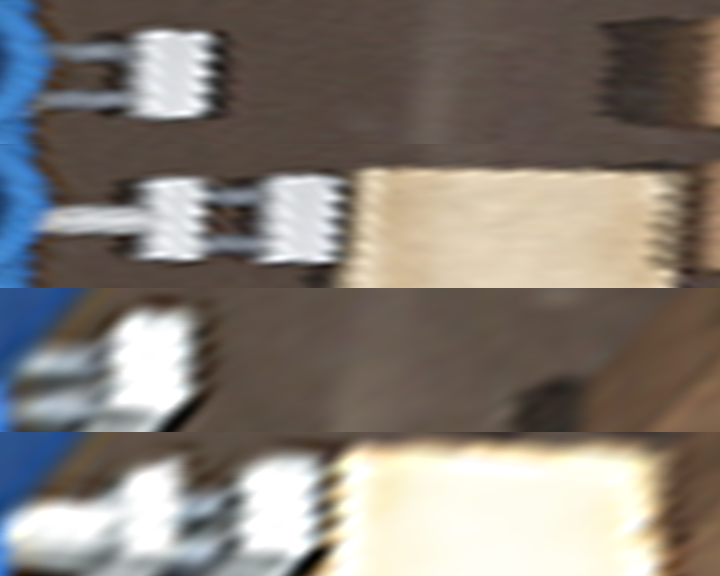

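```bash
python3 - <<'E'
from h import *
t=load("top3")
f=lambda P,o,k:(np.array(P,float)+.5)/k-.5+np.array(o)
T=p2w(t,f([(53,228),(330,138),(356,208),(80,304)],(260,180),4),.019)
print(np.round([w2g(p) for p in T],4),w2g(T.mean(0)))
v=T[0]-T[1]+T[3]-T[2];print("yaw err rad",np.arctan2(v[1],v[0])-np.pi/2-yaw)
k0=f([(263,452),(281,425)],(290,165),4);k1=f([(385,390),(394,425)],(260,180),4)
g=lambda k:(lambda w:np.degrees(np.arctan2(*(w[1]-w[0])[[1,0]])))(p2w(t,k,.058));print("knob turned deg",g(k0)-g(k1))
from station import order
print(order.finish_job())
E
```

```text
[[ 0.1395  0.1388]
 [ 0.1425 -0.0195]
 [ 0.1016 -0.0213]
 [ 0.0957  0.1368]] (np.float64(0.11980965452084832), np.float64(0.0586809155102472))
yaw err rad 0.028293753637779362
knob turned deg 131.8862527073121
the job is handed in; nothing more can be done
None
```

The strip is clamped against the stop block at an estimated 15 N (target 14, allowed 8–20), and the job is handed in. I laid it flat between pad and block and let go. Then I gripped the sunken knob once and turned it about 132–135° clockwise, released it, rose clear and moved the arm aside. It took about 17 s.

**Last checks:**
- **Strip position:** its centre is at guard x ≈ 0.120 m and y ≈ 0.059 m, and it is tilted about 0.03 rad from the block's face. All of these are inside the limits.
- **Contacts:** the robot touches nothing. The wrist force stayed at or below about 16 N throughout, and most of that was grip off-centring on the knob, so I don't believe the guard was leaned on.
- **Glue bottle:** it is still standing.
- **Clamp force:** it was only estimated, never measured directly. The three ways of estimating it gave:
  - turning torque of about 0.40–0.42 N m: 15–17 N
  - spring compression of about 4.5–4.9 mm in the pictures: 13–15 N
  - knob angle minus pad travel: 15–17 N

**Disagreements:**
- The knob's axis, as found by gripping it, lay about 3–4 mm from my camera estimate. I corrected for it while turning.
- The knob's pointer showed 132° turned against 135° commanded, which is within reading error.

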